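Turn the back-to-front drip grille of a juice dispenser

TASK

The twin juice dispenser has been put back together after washing, but one of its two drip grilles is in back to front: its metal splash plate stands at the front of the drip tray instead of at the back under the valve. Lift that grille out, set it down flat on the black bar mat and let go, then take it up again from there and put it back in its tray the right way round, fully home. Do not drop it, and leave the other grille and everything else on the counter where it is.

Things in the scene. Friction and masses are not known exactly. Their poses are not given: they have to be found in the camera images.
- dispenser: Twin juice dispenser, fixed, at the left: steel base 364 mm wide, two empty clear bowls on top, 545 mm high in all. Origin: on the counter at the foot of its front panel, half-way across. +x points into the machine (from front to back), z up. Two white drip trays stand side by side before the panel, from x = -210 to 0 mm, centred at y = +78 and -78 mm.
- valve_left (a point): Lower end of the spout over the tray at the dispenser's y = +78 mm, 196 mm above the counter. The valve block above it is 60 mm wide and reaches 60 mm out from the panel, over the back end of the tray (same on the right), so a gripper cannot come down on the back end of a grille; the bowls stand above the base behind the panel.
- tray_left (a point): Seat of the drip tray at the dispenser's y = +78 mm: centre of its mouth at the support ledge, 40 mm above the counter; axes as the dispenser's. Mouth 200 (x) by 120 mm (y), walls 5 mm, rim 55 mm above the counter, 15 mm above the ledge. A seated grille's underside rests at this point, its slab's top 1 mm above the rim.
- tray_right (a point): The same for the tray at the dispenser's y = -78 mm.
- grille_a_center (a point): Grille that is back to front, in either tray: grey slatted slab 196 (its x) by 116 (y) by 16 mm, 0.14 to 0.24 kg, loose; its lower 6 mm drawn in 2.5 mm all round. Slots too narrow for fingers. Point: the slab's centre, 8 mm above the underside. +x points to its splash plate, z up. At the start +x is opposite to the dispenser's +x; it belongs the same way, the tab then in front.
- grille_a_splash (a point): Centre of that grille's splash plate: bare metal, upright, 8 mm thick (grille's x), 104 mm wide (y), standing 46 mm above the slab's top; 90 mm from the slab's centre along +x, 39 mm above the underside. The grille can be lifted by it; it hangs out to one side of the gripper, so grip firmly (some 40 N).
- grille_a_tab (a point): That grille's orange finger tab: a block 20 (grille's x) by 32 mm (y), standing 36 mm above the slab's top; point on its middle line, 84 mm from the slab's centre along -x, 36 mm above the underside (20 mm above the slab's top). Grip firmly (some 40 N). Once turned, this is the end that can be reached in the tray.
- grille_b_center (a point): The other grille, the same in all respects, already the right way round in the other tray; its slab's centre. To be left alone.
- mat_top (a point): Centre of the upper face of the black rubber bar mat, fixed on the counter in front of the robot: 260 mm (x) by 200 mm (y), 6 mm thick, clear of other things. (A fixed napkin box, a straw pot and bins, up to 200 mm high, stand at the right, beyond y = -0.48 m from the robot's axis.)
- tumbler: Red tumbler, 76 mm across, 110 mm high; origin at its foot. Bystander.
- jug: Steel jug with a handle, 110 mm across, 150 mm high; origin at its foot. Bystander.
- squeeze_red: Red squeeze bottle, 58 mm across, 185 mm high; origin at its foot. Bystander.
- squeeze_yellow: Yellow squeeze bottle, 58 mm across, 185 mm high; origin at its foot. Bystander.
- takeaway_boxes: Stack of white takeaway boxes, 142 by 162 mm, 150 mm high; origin at its foot. Bystander.
Things that resemble listed ones, but are neither listed nor needed, are in the scene too. Leave any blue look-alike of the part that bears grille_a_center alone.

How it is judged:
On the way:
1. the back-to-front grille lies flat on the bar mat, let go (horizontal distance between grille_a_center and mat_top below 0.1 m and z of grille_a_center in the frame of mat_top below 0.012 m and angle between grille_a_center's own z axis and vertical below 0.05 rad and contact force between the fingers and grille_a below 0.1 N), for 0.2 s.
At the end, for the whole second after the job is handed in: The grille that was back to front lies fully down in its tray (centre within 5 mm, height within 2.5 mm, tilt under 0.025 rad), splash plate at the back against the machine, let go and at rest; the other grille is still seated in its own tray (((horizontal distance between grille_a_center and tray_left below 0.005 m and z of grille_a_center in the frame of tray_left below 0.0105 m and horizontal distance between grille_b_center and tray_right below 0.005 m and z of grille_b_center in the frame of tray_right below 0.0105 m) or (horizontal distance between grille_a_center and tray_right below 0.005 m and z of grille_a_center in the frame of tray_right below 0.0105 m and horizontal distance between grille_b_center and tray_left below 0.005 m and z of grille_b_center in the frame of tray_left below 0.0105 m)) and x of grille_a_splash in the frame of dispenser above -0.04 m and angle between grille_a_center's own z axis and vertical below 0.025 rad and linear speed of grille_a below 0.02 m/s and contact force between the fingers and grille_a below 0.1 N); the robot touches nothing.
It fails at once if the other grille is shifted by more than 10 mm (distance of grille_b_center from where it was at the start of the episode above 0.01 m).
It fails at once if a bystander is shifted by more than 30 mm or tipped (distance of any of tumbler, jug, squeeze_red, squeeze_yellow, takeaway_boxes from where it was at the start of the episode above 0.03 m or angle between any of tumbler, squeeze_red, squeeze_yellow, jug, takeaway_boxes's own z axis and vertical above 0.5 rad).
It fails at once if the grille is dropped (faster than 0.7 m/s while out of the fingers, a fall of some 25 mm) (contact force between the fingers and grille_a below 0.1 N and linear speed of grille_a above 0.7 m/s).
It also fails if it takes over 67 s, if anything falls off the work surface, if the arm or the gripper's body presses on something with over 40 N, if the wrist force passes 120 N, or if a joint passes its speed limit or range.

ROBOT

A 6-joint arm with a two-finger parallel gripper is mounted at the origin on the work surface. World frame = base frame: x ahead of the robot, y to its left, z up, the work surface at z = 0. Lengths are in m, angles in rad, forces in N, time in s.
With the tool pointing down it reaches from about 0.4 to 0.825 m from the base axis. Payload 7 kg.
Tool frame: the origin (TCP) lies midway between the tips of the shut fingers; the grasp point (between the pads) lies 19 mm behind it; z points along the fingers, y is the line along which they close (so a half turn about z gives the same grasp; the last joint's range is limited). The gripper opens to 88 mm and grips with 3 to 60 N. Pads are 19 mm wide; open, the fingers measure 130 mm over their backs; the gripper's body (78 mm by 193 mm) begins 47 mm behind the grasp point.
Start: joints at [0.288, 0.359, 0.012, 0, -1.224, -0.288], TCP at [0.675, -0, 0.227] pointing down, gripper open.
Joint ranges: [-3.07, 3.07], [-1.43, 2.12], [-1.02, 1.25], [-3.03, 1.67], [-3.05, -0], [-3.03, 3.03]. Speed limits (rad/s): [2.39, 2.39, 3.01, 3.14, 3.14, 3.14].

INTERFACE

Orientations are given as [roll, pitch, yaw] about the fixed x, y, z axes, in that order (R = Rz(yaw) Ry(pitch) Rx(roll)).
In Python, from station import get_state, grab_frame, calibration, job_done, boxes_of, regions_of, spot_point gives the robot as it stands. The module is installed in compiled form; this text tells all that it offers.
- The arm moves only by the tool arm_command, never from a script. Its argument "commands" is a list of rows, each an object of numbers: "tx", "ty", "tz": the shift along the tool's x, y, z each as a share of 25 cm, from -1 to 1; "twist": the turn about the tool's z as a share of 180 degrees, from -1 to 1. A call has exactly 8 rows; each row is the pose to reach, as a shift and turn from the pose commanded when the call began, along the tool's axes at that moment, turning the shorter way round; what a row does not reach only later rows make up. A row lasts 1/12 s, in which the tool goes at most 41.7 mm and 7.16 degrees, less where a joint would pass 70% of its speed; a pose out of reach is approached as far as the arm can. A call with a number of a shift or a turn outside -1 to 1 is refused whole. A call with a gripper value outside its range is refused whole. "claw" is the opening, from 0 (shut) to 1 (fully open), set as the call begins (left out, the last holds). The fingers move at their own pace and stop on an object; "grip_force" is the grip in N (left out, the last holds). Time passes only in rows, so rows that repeat a pose let the fingers close, or fill a call up. It gives the time, the measured TCP pose, the force, the opening and the grip force at its end, in the units of the state.
- get_state(): the state, without advancing time (a new reading comes with each control period).
- grab_frame(name): name is "scene" or "side" or "wrist"; returns the picture (400x640x3 uint8, red, green, blue); there is no depth.
- calibration(name): a dict with "camera_matrix" (3x3 intrinsics, pixels), "extrinsics" (4x4, takes a point from camera to world coordinates). Camera axes: x right, y down, z forward; pixel columns grow to the right and rows downward; lengths in m; the calibration is good to about 2 mm. The wrist camera is an equidistant fisheye: a pixel r from the principal point sees the ray r / f radians off the axis. A picture is of the moment at which its call begins: read the wrist's pose just before it. calibration takes no time and is no camera call; for the wrist camera it gives the pose at the moment of the call.
- job_done(): hands the job in; it is judged then, once.
Trained networks look in the newest picture that a camera, given by its name, has taken for a name from the list of things; names that differ only in an ending like _2 or _b are one class to them, and where a whole thing is asked for, a point or a joint stands for the part that bears it (a point fixed in the world has none). Each returns a list of dicts, best first, with "score" (0 to 1); they miss things now and then, are a little off and sometimes report something else, mostly with a low value. They report only what shows in the picture. A call takes as long as a camera call. They do not tell look-alikes from the thing itself.
- boxes_of(query, camera): "rect" ([left, top, right, bottom] in pixels, round what is visible of it).
- regions_of(query, camera): "region" (400x640 bool, what is visible of it) and "rect" ([left, top, right, bottom] in pixels, round what is visible of it).
- spot_point(query, camera): "uv" ([column, row] in pixels: a listed point, or the origin of a listed thing).
The state is a dict: "t": time; "q": joint angles; "qd": joint speeds; "joint_efforts": joint torques, N m; "eef_pos": TCP position; "ee_rot": TCP orientation; "force": force on the tool from outside, world axes, zero at the start; "moment": the same for the moment, N m; "width": finger opening in m; "gripper_force": force on a finger pad.
Only numpy, scipy, OpenCV 4.12 (cv2) and the standard library are available. Lean on these libraries where they do the work, as an engineer would, in place of code of your own. Each camera call takes 0.05 s, during which the arm holds its last target. There are 200 camera calls.

## Working session

There is one attempt and no reset: what is moved stays moved. The work goes in short steps, Python scripts to look and compute and a tool call to move; the robot and the scene stay as the last step left them, time stands still between calls to the robot, and variables do not carry over. Pictures are saved under pics/ and viewed, at most 15 in all, crops included, and the job is handed in when it is done.

Besides the shell and the picture viewer there is one more tool, called after "Call:" as name([rows], argument=value, ...), one row to a line, values as JSON. arm_command: Moves the arm, as the interface text tells. Shift numbers are shares of 25 cm and turn numbers shares of 180 degrees, none past 1 either way. Its arguments: {"type":"object","properties":{"commands":{"type":"array"},"claw":{"type":"number"},"grip_force":{"type":"number"}},"required":["commands"]}

```bash
mkdir -p pics; cat > h.py <<'E'
import numpy as np, cv2
from station import *
def ray(cam,uv,cal=None):
    c=cal or calibration(cam);K=np.array(c["camera_matrix"]);T=np.array(c["extrinsics"])
    x=(uv[0]-K[0,2])/K[0,0];y=(uv[1]-K[1,2])/K[1,1]
    if cam=="wrist":
        r=np.hypot(x,y);d=np.array([x/r*np.sin(r),y/r*np.sin(r),np.cos(r)]) if r>1e-9 else np.array([0,0,1.])
    else:
        d=np.array([x,y,1]);d/=np.linalg.norm(d)
    return T[:3,3],T[:3,:3]@d
def tri(rays):
    A=np.zeros((3,3));b=np.zeros(3)
    for o,d in rays:
        P=np.eye(3)-np.outer(d,d);A+=P;b+=P@o
    p=np.linalg.solve(A,b)
    return p,[round(float(np.linalg.norm((np.eye(3)-np.outer(d,d))@(p-o)))*1000,1) for o,d in rays]
def atz(r,z):
    o,d=r;return o+d*(z-o[2])/d[2]
def proj(cam,p,cal=None):
    c=cal or calibration(cam);K=np.array(c["camera_matrix"]);T=np.array(c["extrinsics"])
    q=T[:3,:3].T@(np.array(p)-T[:3,3])
    if cam=="wrist":
        r=np.hypot(q[0],q[1]);th=np.arctan2(r,q[2]);u=q[:2]/r*th
    else: u=q[:2]/q[2]
    return [K[0,0]*u[0]+K[0,2],K[1,1]*u[1]+K[1,2]]
E
python3 - <<'E'
from h import *
np.set_printoptions(precision=4,suppress=True)
names=["dispenser","tray_left","tray_right","valve_left","grille_a_center","grille_a_splash","grille_a_tab","mat_top"]
R={}
for c in ["scene","side"]:
    im=grab_frame(c);cv2.imwrite(f"pics/{c}0.png",im[:,:,::-1])
    print(c,np.array(calibration(c)["extrinsics"])[:3,3])
    for n in names:
        r=spot_point(n,c);print(c,n,[(np.round(k["uv"],1).tolist(),round(k["score"],2)) for k in r[:4]])
        R[c,n]=[ray(c,k["uv"]) for k in r[:3]]
for n in names:
    for i,a in enumerate(R["scene",n]):
        for j,b in enumerate(R["side",n]):
            p,e=tri([a,b]);print(n,i,j,p,e)
E
```

```text
scene [ 1.2888 -0.1407  0.8471]
scene dispenser [([455.9, 232.9], 0.68)]
scene tray_left [([419.4, 208.9], 0.7), ([229.9, 323.0], 0.5), ([450.7, 202.2], 0.22)]
scene tray_right [([431.3, 246.0], 0.77)]
scene valve_left [([453.4, 175.2], 0.61), ([195.2, 225.4], 0.31)]
scene grille_a_center [([358.6, 307.9], 0.74), ([392.9, 165.8], 0.63), ([419.5, 206.1], 0.6)]
scene grille_a_splash [([374.4, 157.5], 0.73), ([395.3, 199.3], 0.58)]
scene grille_a_tab [([416.1, 167.5], 0.72), ([446.6, 200.7], 0.59)]
scene mat_top [([302.6, 251.9], 0.96), ([170.9, 296.0], 0.3)]
side [ 0.1085 -0.8084  1.1638]
side dispenser [([297.4, 141.8], 0.79)]
side tray_left []
side tray_right [([324.0, 150.4], 0.68), ([282.8, 164.3], 0.3)]
side valve_left [([271.8, 113.2], 0.69), ([298.2, 142.0], 0.21)]
side grille_a_center [([209.6, 186.0], 0.94), ([281.2, 151.6], 0.85), ([320.6, 151.1], 0.16)]
side grille_a_splash [([282.0, 166.4], 0.73)]
side grille_a_tab [([274.4, 130.1], 0.97), ([216.4, 162.4], 0.73)]
side mat_top [([352.4, 236.4], 0.59), ([328.5, 146.3], 0.52)]
dispenser 0 0 [0.5565 0.417  0.0101] [2.7, 2.7]
tr
[... 649 characters left out ...]
.2, 39.2]
grille_a_center 2 0 [ 0.2121  0.477  -0.1722] [16.0, 16.0]
grille_a_center 2 1 [0.4653 0.3276 0.0606] [4.7, 4.7]
grille_a_center 2 2 [0.5657 0.251  0.1301] [27.3, 27.3]
grille_a_splash 0 0 [0.4008 0.1619 0.1965] [22.2, 22.2]
grille_a_splash 1 0 [0.4385 0.2513 0.0723] [0.7, 0.7]
grille_a_tab 0 0 [0.4376 0.2992 0.1926] [1.9, 1.9]
grille_a_tab 0 1 [0.2434 0.3968 0.0391] [2.4, 2.4]
grille_a_tab 1 0 [0.4741 0.4125 0.0844] [8.9, 8.9]
grille_a_tab 1 1 [ 0.2632  0.5529 -0.118 ] [5.8, 5.8]
mat_top 0 0 [ 0.5541 -0.0627  0.0042] [0.8, 0.8]
mat_top 0 1 [0.6013 0.0152 0.1886] [124.5, 124.5]
mat_top 1 0 [ 0.6031 -0.2805  0.115 ] [166.9, 166.9]
mat_top 1 1 [ 0.6511 -0.1907  0.3087] [249.1, 249.1]
```

```bash
python3 -c "
import cv2,numpy as np
a=cv2.imread('pics/scene0.png');b=cv2.imread('pics/side0.png')
cv2.imwrite('pics/both.png',cv2.resize(np.vstack([a,b]),(480,600)))"
```

```text
(no output)
```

View pics/scene0.png

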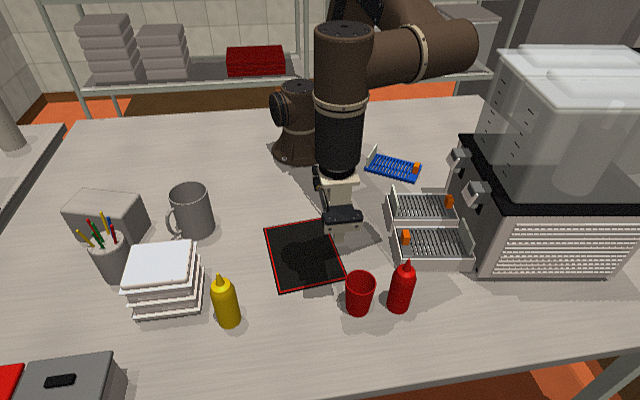

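View pics/side0.png

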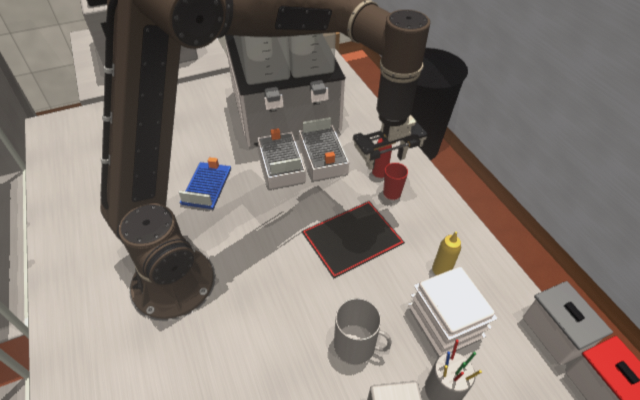

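```bash
cat >> h.py <<'E'
from scipy.spatial.transform import Rotation as Ro
def plan(p,yaw,s=None):
    "shares to go from present pose to TCP p with tool down at yaw (deg)"
    s=s or get_state();R=Ro.from_euler("xyz",s["ee_rot"]).as_matrix()
    d=R.T@(np.array(p)-s["eef_pos"])/.25
    y=np.degrees(np.arctan2(R[1,0],R[0,0]))
    tw=-(yaw-y);tw=(tw+180)%360-180
    print("yaw now",round(y,2),"pos",np.round(s["eef_pos"],4),"tx,ty,tz,twist",np.round(d,4),round(tw/180,4),"q",np.round(s["q"],2))
E
python3 - <<'E'
from h import *
np.set_printoptions(precision=3,suppress=True)
for n in ["tumbler","jug","squeeze_red","squeeze_yellow","takeaway_boxes"]:
    a=spot_point(n,"scene");b=spot_point(n,"side")
    print(n,[atz(ray("scene",k["uv"]),0)[:2] for k in a[:2]],[atz(ray("side",k["uv"]),0)[:2] for k in b[:2]])
print(get_state()["ee_rot"])
plan([.44,.22,.27],-12.5)
plan([.44,.22,.27],167.5)
c=calibration("wrist");print(np.array(c["extrinsics"]),np.array(c["camera_matrix"]))
E
```

```text
tumbler [array([0.76 , 0.055])] [array([0.764, 0.044])]
jug [array([ 0.391, -0.388])] [array([ 0.404, -0.375])]
squeeze_red [array([0.771, 0.154])] [array([0.778, 0.161]), array([0.483, 0.388])]
squeeze_yellow [array([ 0.746, -0.278])] [array([ 0.745, -0.267])]
takeaway_boxes [array([ 0.648, -0.42 ]), array([0.576, 0.324])] [array([ 0.653, -0.425])]
[ 3.142  0.    -1.571]
yaw now -90.0 pos [ 0.675 -0.     0.227] tx,ty,tz,twist [-0.88   0.94  -0.174] -0.4306 q [ 0.29  0.36  0.01 -0.   -1.22 -0.29]
yaw now -90.0 pos [ 0.675 -0.     0.227] tx,ty,tz,twist [-0.88   0.94  -0.174] 0.5694 q [ 0.29  0.36  0.01 -0.   -1.22 -0.29]
[[-1.     0.     0.     0.675]
 [ 0.     0.965  0.262 -0.07 ]
 [-0.     0.262 -0.965  0.385]
 [ 0.     0.     0.     1.   ]] [[309.707   0.    323.721]
 [  0.    309.707 200.557]
 [  0.      0.      1.   ]]
```

Call:
arm_command([
  {"tx":-0.88,"ty":0.94,"tz":-0.174,"twist":0.569},
  {"tx":-0.88,"ty":0.94,"tz":-0.174,"twist":0.569},
  {"tx":-0.88,"ty":0.94,"tz":-0.174,"twist":0.569},
  {"tx":-0.88,"ty":0.94,"tz":-0.174,"twist":0.569},
  {"tx":-0.88,"ty":0.94,"tz":-0.174,"twist":0.569},
  {"tx":-0.88,"ty":0.94,"tz":-0.174,"twist":0.569},
  {"tx":-0.88,"ty":0.94,"tz":-0.174,"twist":0.569},
  {"tx":-0.88,"ty":0.94,"tz":-0.174,"twist":0.569},
], claw=1, grip_force=50)

```text
t: 2.07
eef_pos: [0.4506, 0.2102, 0.2685]
ee_rot: [3.141, 0.001, -2.501]
force: [0.5, 0.0, 1.4]
width: 0.0878
gripper_force: 0.0
```

```bash
python3 - <<'E'
from h import *
plan([.44,.22,.27],167.5)
E
```

```text
yaw now -143.27 pos [0.4506 0.2102 0.2685] tx,ty,tz,twist [ 0.0103  0.0568 -0.0059] 0.2735 q [ 0.83  0.03 -0.3   0.   -1.23 -1.76]
```

Call:
arm_command([
  {"tx":0.01,"ty":0.057,"tz":0,"twist":0.2735},
  {"tx":0.01,"ty":0.057,"tz":0,"twist":0.2735},
  {"tx":0.01,"ty":0.057,"tz":0,"twist":0.2735},
  {"tx":0.01,"ty":0.057,"tz":0,"twist":0.2735},
  {"tx":0.01,"ty":0.057,"tz":0,"twist":0.2735},
  {"tx":0.01,"ty":0.057,"tz":0,"twist":0.2735},
  {"tx":0.01,"ty":0.057,"tz":0,"twist":0.2735},
  {"tx":0.01,"ty":0.057,"tz":0,"twist":0.2735},
])

```text
t: 2.73
eef_pos: [0.4414, 0.2192, 0.2681]
ee_rot: [3.141, 0.0, 2.924]
force: [-0.4, -1.0, -0.2]
width: 0.0879
gripper_force: 0.0
```

```bash
cat > look.py <<'E'
from h import *
import sys,pickle
np.set_printoptions(precision=4,suppress=True)
def look(tag,names,save=True):
    cal=calibration("wrist");im=grab_frame("wrist");cv2.imwrite(f"pics/{tag}.png",im[:,:,::-1])
    out={"cal":cal}
    for n in names:
        r=spot_point(n,"wrist");out[n]=[(k["uv"],k["score"]) for k in r]
        print(tag,n,[(np.round(k["uv"],1).tolist(),round(k["score"],2)) for k in r[:4]])
    pickle.dump(out,open(f"{tag}.pkl","wb"));return out
E
python3 - <<'E'
from look import *
plan([.44,.22,.27],167.5)
o=look("w1",["tray_left","tray_right","grille_a_center","grille_a_splash","grille_a_tab","dispenser"])
hz={"tray_left":.04,"tray_right":.04,"grille_a_center":.048,"grille_a_splash":.079,"grille_a_tab":.076,"dispenser":0}
for n in hz:
    for uv,s in o[n][:3]: print(n,round(s,2),atz(ray("wrist",uv,o["cal"]),hz[n])[:2])
E
```

```text
yaw now 167.53 pos [0.4414 0.2192 0.2681] tx,ty,tz,twist [ 0.006   0.0021 -0.0077] 0.0002 q [ 0.86  0.03 -0.31 -0.   -1.23 -2.65]
w1 tray_left [([412.3, 168.9], 0.74)]
w1 tray_right [([410.2, 276.0], 0.79)]
w1 grille_a_center [([415.3, 169.2], 0.91), ([408.8, 277.6], 0.54)]
w1 grille_a_splash [([344.6, 178.5], 0.67)]
w1 grille_a_tab [([481.5, 171.9], 0.8)]
w1 dispenser [([469.7, 213.5], 0.65)]
tray_left 0.74 [0.4579 0.3337]
tray_right 0.79 [0.6129 0.3107]
grille_a_center 0.91 [0.4573 0.3356]
grille_a_center 0.54 [0.61   0.3068]
grille_a_splash 0.67 [0.4439 0.2436]
grille_a_tab 0.8 [0.4716 0.4158]
dispenser 0.65 [0.555  0.4284]
```

View pics/w1.png

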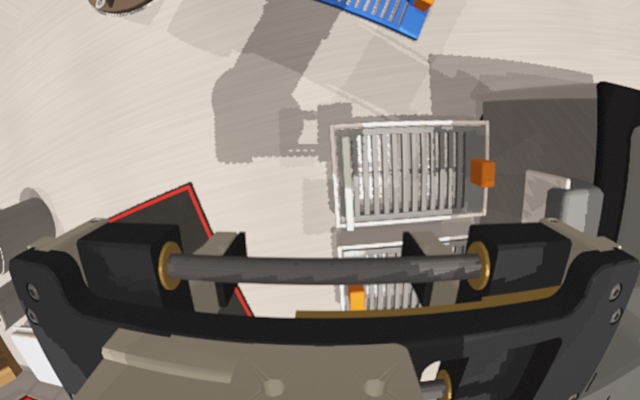

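```bash
python3 -c "
import cv2
a=cv2.imread('pics/w1.png')[105:245,310:510];cv2.imwrite('pics/w1c.png',cv2.resize(a,(800,560),interpolation=cv2.INTER_CUBIC))"
```

```text
(no output)
```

View pics/w1c.png

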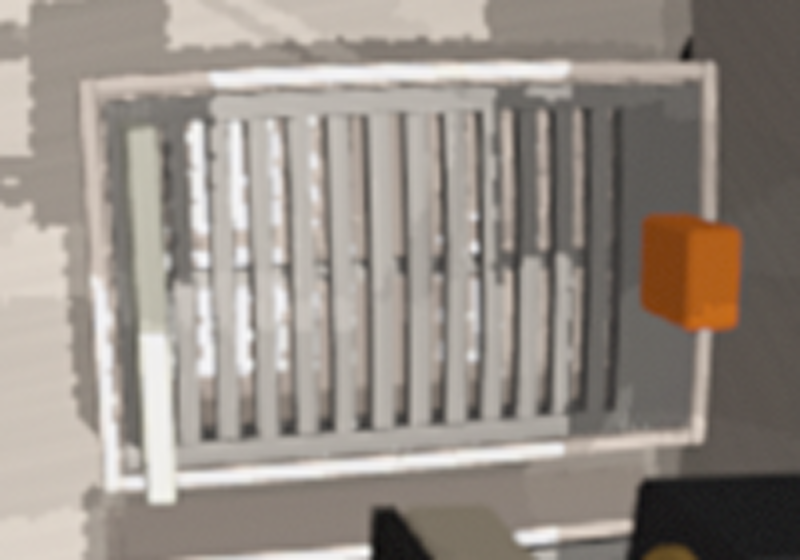

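```bash
cat > fit.py <<'E'
from h import *
from scipy.optimize import least_squares
def rect(P,L,W,th0):
    "P: 4 world xy in order (-,+),(+,+),(+,-),(-,-) in (x,y) of rect axes"
    C=np.array([[-L,W],[L,W],[L,-W],[-L,-W]])/2
    f=lambda a:(C@np.array([[np.cos(a[2]),np.sin(a[2])],[-np.sin(a[2]),np.cos(a[2])]])+a[:2]-P).ravel()
    r=least_squares(f,[*P.mean(0),th0]);return r.x,r.fun
E
python3 - <<'E'
from fit import *
import pickle
np.set_printoptions(precision=4,suppress=True)
cal=pickle.load(open("w1.pkl","rb"))["cal"]
uv=[(310+u/4-.4,105+v/4-.4) for u,v in [(80,80),(718,62),(703,443),(107,491)]]
P=np.array([atz(ray("wrist",k,cal),.055)[:2] for k in uv]);print(P)
x,e=rect(P,.21,.13,1.4);print(x[:2],np.degrees(x[2]),e*1000)
E
```

```text
[[0.381  0.2403]
 [0.411  0.4481]
 [0.5401 0.4281]
 [0.5086 0.2213]]
[0.4602 0.3344] 81.51157689136336 [-0.5711 -0.0727  0.3775 -0.2026 -0.1253  0.63    0.319  -0.3546]
```

```bash
python3 - <<'E'
from h import *
plan([.4465,.2450,.15],171.5)
E
```

```text
yaw now 167.9 pos [0.4414 0.2191 0.268 ] tx,ty,tz,twist [0.0017 0.1056 0.4718] -0.02 q [ 0.86  0.03 -0.31 -0.   -1.23 -2.64]
```

Call:
arm_command([
  {"tx":0.002,"ty":0.106,"tz":0.472,"twist":-0.022},
  {"tx":0.002,"ty":0.106,"tz":0.472,"twist":-0.022},
  {"tx":0.002,"ty":0.106,"tz":0.472,"twist":-0.022},
  {"tx":0.002,"ty":0.106,"tz":0.472,"twist":-0.022},
  {"tx":0.002,"ty":0.106,"tz":0.472,"twist":-0.022},
  {"tx":0.002,"ty":0.106,"tz":0.472,"twist":-0.022},
  {"tx":0.002,"ty":0.106,"tz":0.472,"twist":-0.022},
  {"tx":0.002,"ty":0.106,"tz":0.472,"twist":-0.022},
])

```text
t: 3.75
eef_pos: [0.4474, 0.2458, 0.1521]
ee_rot: [3.139, 0.002, 2.998]
force: [1.1, 0.6, 0.1]
width: 0.0874
gripper_force: 0.0
```

```bash
python3 - <<'E'
from look import *
import pickle
o=look("w2",["tray_left","grille_a_center","grille_a_splash","grille_a_tab"])
p=pickle.load(open("w1.pkl","rb"))
for n in ["tray_left","grille_a_center","grille_a_splash","grille_a_tab"]:
    for uv,s in o[n][:2]: print(n,tri([ray("wrist",p[n][0][0],p["cal"]),ray("wrist",uv,o["cal"])]))
plan([.4465,.2450,.066],171.5)
E
```

```text
w2 tray_left [([414.8, 199.7], 0.7), ([418.9, 196.7], 0.27)]
w2 grille_a_center [([420.8, 197.3], 0.59)]
w2 grille_a_splash []
w2 grille_a_tab [([514.2, 205.6], 0.81)]
tray_left (array([0.4507, 0.3227, 0.0743]), [2.1, 2.1])
tray_left (array([0.4541, 0.3293, 0.0573]), [0.0, 0.0])
grille_a_center (array([0.458 , 0.3351, 0.0465]), [0.9, 0.9])
grille_a_tab (array([0.4698, 0.4149, 0.0791]), [1.1, 1.1])
yaw now 171.77 pos [0.4467 0.2452 0.1507] tx,ty,tz,twist [ 0.0008 -0.0013  0.3386] 0.0015 q [ 0.89  0.15 -0.46  0.   -0.96 -2.6 ]
```

View pics/w2.png

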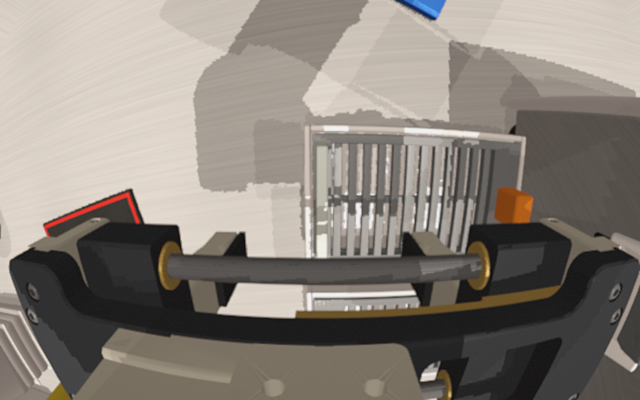

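The splash plate (col ~322) is centred between the fingers, and the heights match the text. Descending and gripping.

Call:
arm_command([
  {"tz":0.12},
  {"tz":0.24},
  {"tz":0.34},
  {"tz":0.34},
  {"tz":0.34},
  {"tz":0.34},
  {"tz":0.34},
  {"tz":0.34},
])

```text
invalid input
```

Call:
arm_command([
  {"tz":0},
  {"tz":0},
  {"tz":0},
  {"tz":0},
  {"tz":0},
  {"tz":0},
  {"tz":0},
  {"tz":0},
], claw=0, grip_force=50)

```text
invalid input
```

Call:
arm_command([
  {"tz":0},
  {"tz":0},
  {"tz":0},
  {"tz":0},
  {"tz":0},
  {"tz":-0.02},
  {"tz":-0.04},
  {"tz":-0.06},
])

```text
invalid input
```

Call:
arm_command([
  {"tx":0,"ty":0,"tz":0.12,"twist":0},
  {"tx":0,"ty":0,"tz":0.24,"twist":0},
  {"tx":0,"ty":0,"tz":0.34,"twist":0},
  {"tx":0,"ty":0,"tz":0.34,"twist":0},
  {"tx":0,"ty":0,"tz":0.34,"twist":0},
  {"tx":0,"ty":0,"tz":0.34,"twist":0},
  {"tx":0,"ty":0,"tz":0.34,"twist":0},
  {"tx":0,"ty":0,"tz":0.34,"twist":0},
])

```text
t: 4.67
eef_pos: [0.4473, 0.246, 0.0665]
ee_rot: [3.139, 0.002, 2.998]
force: [-0.1, 0.5, 0.6]
width: 0.0878
gripper_force: 0.0
```

Call:
arm_command([
  {"tx":0,"ty":0,"tz":0,"twist":0},
  {"tx":0,"ty":0,"tz":0,"twist":0},
  {"tx":0,"ty":0,"tz":0,"twist":0},
  {"tx":0,"ty":0,"tz":0,"twist":0},
  {"tx":0,"ty":0,"tz":0,"twist":0},
  {"tx":0,"ty":0,"tz":0,"twist":0},
  {"tx":0,"ty":0,"tz":0,"twist":0},
  {"tx":0,"ty":0,"tz":0,"twist":0},
], claw=0, grip_force=50)

```text
t: 5.33
eef_pos: [0.4465, 0.2451, 0.0649]
ee_rot: [-3.141, -0.0, 2.998]
force: [-1.0, 0.7, 0.7]
width: 0.04
gripper_force: 0.0
```

Still closing; wait one more call, then lift slowly.

Call:
arm_command([
  {"tx":0,"ty":0,"tz":0,"twist":0},
  {"tx":0,"ty":0,"tz":0,"twist":0},
  {"tx":0,"ty":0,"tz":0,"twist":0},
  {"tx":0,"ty":0,"tz":0,"twist":0},
  {"tx":0,"ty":0,"tz":0,"twist":0},
  {"tx":0,"ty":0,"tz":0,"twist":0},
  {"tx":0,"ty":0,"tz":0,"twist":0},
  {"tx":0,"ty":0,"tz":0,"twist":0},
])

```text
t: 6.0
eef_pos: [0.4465, 0.2451, 0.0649]
ee_rot: [3.142, -0.0, 2.998]
force: [0.4, 0.8, -0.5]
width: 0.0076
gripper_force: 50.0
```

Call:
arm_command([
  {"tx":0,"ty":0,"tz":-0.02,"twist":0},
  {"tx":0,"ty":0,"tz":-0.04,"twist":0},
  {"tx":0,"ty":0,"tz":-0.06,"twist":0},
  {"tx":0,"ty":0,"tz":-0.08,"twist":0},
  {"tx":0,"ty":0,"tz":-0.1,"twist":0},
  {"tx":0,"ty":0,"tz":-0.12,"twist":0},
  {"tx":0,"ty":0,"tz":-0.14,"twist":0},
  {"tx":0,"ty":0,"tz":-0.16,"twist":0},
])

```text
t: 6.67
eef_pos: [0.4465, 0.2452, 0.1056]
ee_rot: [3.141, 0.0, 2.998]
force: [0.2, 0.0, -2.1]
width: 0.0078
gripper_force: 50.0
```

Call:
arm_command([
  {"tx":0,"ty":0,"tz":-0.06,"twist":0},
  {"tx":0,"ty":0,"tz":-0.12,"twist":0},
  {"tx":0,"ty":-0.05,"tz":-0.16,"twist":0},
  {"tx":0,"ty":-0.12,"tz":-0.18,"twist":0},
  {"tx":0,"ty":-0.2,"tz":-0.18,"twist":0},
  {"tx":0,"ty":-0.28,"tz":-0.18,"twist":0},
  {"tx":0,"ty":-0.35,"tz":-0.18,"twist":0},
  {"tx":0,"ty":-0.4,"tz":-0.18,"twist":0},
])

```text
t: 7.33
eef_pos: [0.4309, 0.1431, 0.1494]
ee_rot: [-3.141, -0.001, 2.997]
force: [0.1, -0.9, -1.9]
width: 0.0077
gripper_force: 50.0
```

```bash
python3 - <<'E'
from h import *
plan([.634,-.083,.16],-98.5)
im=grab_frame("side");cv2.imwrite("pics/side1.png",im[:,:,::-1])
E
```

```text
yaw now 171.69 pos [0.4309 0.1431 0.1494] tx,ty,tz,twist [-0.9346 -0.7776 -0.043 ] -0.4989 q [ 0.76  0.06 -0.57 -0.   -0.95 -2.47]
```

View pics/side1.png

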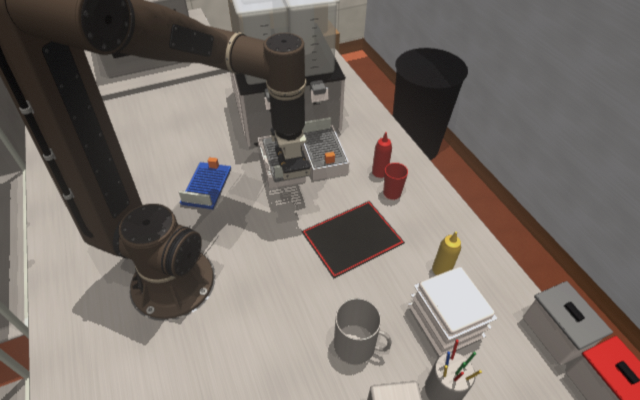

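Call:
arm_command([
  {"tx":-0.06,"ty":-0.05,"tz":-0.02,"twist":-0.03},
  {"tx":-0.14,"ty":-0.12,"tz":-0.04,"twist":-0.06},
  {"tx":-0.23,"ty":-0.19,"tz":-0.06,"twist":-0.09},
  {"tx":-0.32,"ty":-0.27,"tz":-0.08,"twist":-0.12},
  {"tx":-0.41,"ty":-0.34,"tz":-0.1,"twist":-0.15},
  {"tx":-0.5,"ty":-0.42,"tz":-0.1,"twist":-0.18},
  {"tx":-0.58,"ty":-0.48,"tz":-0.1,"twist":-0.21},
  {"tx":-0.64,"ty":-0.53,"tz":-0.1,"twist":-0.23},
])

```text
t: 8.05
eef_pos: [0.5726, -0.0101, 0.1744]
ee_rot: [-3.141, -0.0, -2.559]
force: [-0.1, 1.6, -2.4]
width: 0.008
gripper_force: 50.0
```

```bash
python3 - <<'E'
from h import *
plan([.634,-.083,.14],-98.5)
E
```

```text
yaw now -146.61 pos [ 0.5726 -0.0101  0.1744] tx,ty,tz,twist [-0.0447 -0.3785  0.1378] -0.2673 q [ 0.32  0.23 -0.29  0.   -1.05 -1.31]
```

Call:
arm_command([
  {"tx":-0.005,"ty":-0.05,"tz":0.02,"twist":-0.04},
  {"tx":-0.01,"ty":-0.1,"tz":0.04,"twist":-0.08},
  {"tx":-0.02,"ty":-0.17,"tz":0.06,"twist":-0.12},
  {"tx":-0.03,"ty":-0.24,"tz":0.08,"twist":-0.16},
  {"tx":-0.04,"ty":-0.3,"tz":0.1,"twist":-0.2},
  {"tx":-0.045,"ty":-0.35,"tz":0.13,"twist":-0.24},
  {"tx":-0.045,"ty":-0.38,"tz":0.14,"twist":-0.267},
  {"tx":-0.045,"ty":-0.38,"tz":0.14,"twist":-0.267},
])

```text
t: 8.72
eef_pos: [0.6328, -0.0831, 0.1381]
ee_rot: [3.14, -0.001, -1.721]
force: [0.4, -0.7, -1.4]
width: 0.0076
gripper_force: 50.0
```

```bash
python3 - <<'E'
from look import *
plan([.634,-.083,.035],-98.5)
o=look("w3",["grille_a_center","grille_a_tab","mat_top"])
for uv,s in o["grille_a_tab"][:3]:
  for z in (.1,.11,.12): print(z,atz(ray("wrist",uv,o["cal"]),z))
# corner estimate of tilt by scene/side
rs=[]
for c in("scene","side"):
    grab_frame(c)
    r=spot_point("grille_a_tab",c);print(c,[(np.round(k["uv"],1),round(k["score"],2)) for k in r]);rs.append(r)
for a in rs[0]:
  for b in rs[1]: print(tri([ray("scene",a["uv"]),ray("side",b["uv"])]))
E
```

```text
yaw now -98.61 pos [ 0.6328 -0.0831  0.1381] tx,ty,tz,twist [-0.0015 -0.0056  0.4124] -0.0006 q [ 0.17  0.37 -0.19  0.   -1.02 -0.32]
w3 grille_a_center [([463.8, 235.1], 0.9), ([582.2, 371.1], 0.62), ([408.8, 204.7], 0.35)]
w3 grille_a_tab [([576.5, 245.0], 0.8)]
w3 mat_top [([406.7, 204.6], 0.96)]
0.1 [ 0.4081 -0.0235  0.1   ]
0.11 [ 0.419  -0.0301  0.11  ]
0.12 [ 0.43   -0.0367  0.12  ]
scene [(array([301., 194.]), 0.73), (array([413.2, 166.9]), 0.63), (array([457.5, 231.1]), 0.15)]
side [(array([213.7, 161.8]), 0.98), (array([324.8, 213.6]), 0.6), (array([298.6, 140.6]), 0.54)]
(array([0.284 , 0.0585, 0.163 ]), [160.0, 160.0])
(array([ 0.4609, -0.0528,  0.1505]), [0.7, 0.7])
(array([0.4823, 0.0122, 0.2639]), [103.1, 103.1])
(array([0.2358, 0.392 , 0.0421]), [3.3, 3.3])
(array([0.4888, 0.1441, 0.1397]), [150.8, 150.8])
(array([0.4873, 0.246 , 0.2095]), [27.9, 27.9])
(array([ 0.2767,  0.6561, -0.2544]), [41.8, 41.8])
(array([ 0.5618,  0.3008, -0.0701]), [150.9, 150.9])
(array([0.5598, 0.4162, 0.0189]), [5.4, 5.4])
```

View pics/w3.png

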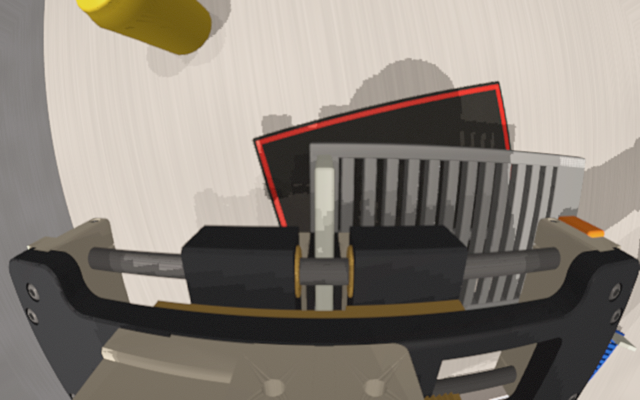

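Grille hangs level (tab z 0.150 vs 0.149 expected). Lowering.

Call:
arm_command([
  {"tx":0,"ty":0,"tz":0.06,"twist":0},
  {"tx":0,"ty":0,"tz":0.13,"twist":0},
  {"tx":0,"ty":0,"tz":0.2,"twist":0},
  {"tx":0,"ty":0,"tz":0.27,"twist":0},
  {"tx":0,"ty":0,"tz":0.34,"twist":0},
  {"tx":0,"ty":0,"tz":0.38,"twist":0},
  {"tx":0,"ty":0,"tz":0.41,"twist":0},
  {"tx":0,"ty":0,"tz":0.41,"twist":0},
])

```text
t: 9.78
eef_pos: [0.6322, -0.0811, 0.0361]
ee_rot: [3.14, -0.001, -1.724]
force: [0.1, -0.0, -1.6]
width: 0.0074
gripper_force: 50.0
```

Call:
arm_command([
  {"tx":0,"ty":0,"tz":0.003,"twist":0},
  {"tx":0,"ty":0,"tz":0.006,"twist":0},
  {"tx":0,"ty":0,"tz":0.009,"twist":0},
  {"tx":0,"ty":0,"tz":0.012,"twist":0},
  {"tx":0,"ty":0,"tz":0.012,"twist":0},
  {"tx":0,"ty":0,"tz":0.012,"twist":0},
  {"tx":0,"ty":0,"tz":0.012,"twist":0},
  {"tx":0,"ty":0,"tz":0.012,"twist":0},
])

```text
t: 10.45
eef_pos: [0.633, -0.0812, 0.0346]
ee_rot: [-3.141, 0.0, -1.724]
force: [0.3, 0.5, -2.1]
width: 0.0077
gripper_force: 50.0
```

Call:
arm_command([
  {"tx":0,"ty":0,"tz":0.003,"twist":0},
  {"tx":0,"ty":0,"tz":0.006,"twist":0},
  {"tx":0,"ty":0,"tz":0.009,"twist":0},
  {"tx":0,"ty":0,"tz":0.012,"twist":0},
  {"tx":0,"ty":0,"tz":0.014,"twist":0},
  {"tx":0,"ty":0,"tz":0.014,"twist":0},
  {"tx":0,"ty":0,"tz":0.014,"twist":0},
  {"tx":0,"ty":0,"tz":0.014,"twist":0},
])

```text
t: 11.12
eef_pos: [0.6329, -0.0812, 0.031]
ee_rot: [3.141, -0.0, -1.724]
force: [-0.4, 0.9, 0.1]
width: 0.0075
gripper_force: 50.0
```

Call:
arm_command([
  {"tx":0,"ty":0,"tz":0.002,"twist":0},
  {"tx":0,"ty":0,"tz":0.002,"twist":0},
  {"tx":0,"ty":0,"tz":0.002,"twist":0},
  {"tx":0,"ty":0,"tz":0.002,"twist":0},
  {"tx":0,"ty":0,"tz":0.002,"twist":0},
  {"tx":0,"ty":0,"tz":0.002,"twist":0},
  {"tx":0,"ty":0,"tz":0.002,"twist":0},
  {"tx":0,"ty":0,"tz":0.002,"twist":0},
], claw=0.7)

```text
t: 11.78
eef_pos: [0.633, -0.0813, 0.0304]
ee_rot: [-3.142, -0.0, -1.724]
force: [-0.2, 0.4, -0.3]
width: 0.0559
gripper_force: 0.0
```

Call:
arm_command([
  {"tx":0,"ty":0,"tz":0,"twist":0},
  {"tx":0,"ty":0,"tz":-0.06,"twist":0},
  {"tx":0,"ty":0,"tz":-0.16,"twist":0},
  {"tx":0,"ty":0,"tz":-0.3,"twist":0},
  {"tx":0,"ty":0.1,"tz":-0.4,"twist":0},
  {"tx":0,"ty":0.24,"tz":-0.45,"twist":0},
  {"tx":0,"ty":0.38,"tz":-0.45,"twist":0},
  {"tx":0,"ty":0.42,"tz":-0.45,"twist":0},
])

```text
t: 12.45
eef_pos: [0.5253, -0.065, 0.1439]
ee_rot: [-3.141, 0.001, -1.725]
force: [-0.9, 0.3, -1.7]
width: 0.0614
gripper_force: 0.0
```

```bash
python3 - <<'E'
from look import *
plan([.461,-.055,.11],-98.5)
o=look("w4",["grille_a_center","grille_a_tab","grille_a_splash","mat_top"])
hz={"grille_a_center":.014,"grille_a_splash":.045,"grille_a_tab":.042,"mat_top":.006}
for n in hz:
  for uv,s in o[n][:3]: print(n,atz(ray("wrist",uv,o["cal"]),hz[n]))
rs={}
for c in("scene","side"):
    grab_frame(c)
    for n in ("grille_a_tab","grille_a_center"):
        for k in spot_point(n,c)[:4]: print(c,n,np.round(k["uv"],1),round(k["score"],2),atz(ray(c,k["uv"]),hz[n]))
E
```

```text
yaw now -98.81 pos [ 0.5253 -0.065   0.1439] tx,ty,tz,twist [0.     0.2603 0.1356] -0.0017 q [ 0.25  0.19 -0.42 -0.   -0.96 -0.4 ]
w4 grille_a_center [([304.1, 193.0], 0.92), ([206.8, 204.3], 0.57)]
w4 grille_a_tab [([396.6, 199.8], 0.98)]
w4 grille_a_splash [([204.8, 202.4], 0.83)]
w4 mat_top [([298.1, 200.9], 0.86)]
grille_a_center [ 0.5437 -0.067   0.014 ]
grille_a_center [ 0.6442 -0.071   0.014 ]
grille_a_splash [ 0.6317 -0.0799  0.045 ]
grille_a_tab [ 0.4612 -0.0551  0.042 ]
mat_top [ 0.5518 -0.0581  0.006 ]
scene grille_a_tab [303.7 223.6] 0.89 [ 0.4744 -0.049   0.042 ]
scene grille_a_tab [414.  167.5] 0.58 [0.2433 0.39   0.042 ]
scene grille_a_center [392.2 169.5] 0.89 [0.2072 0.3221 0.014 ]
scene grille_a_center [228.  321.7] 0.72 [ 0.7613 -0.2755  0.014 ]
scene grille_a_center [453.9 233.4] 0.65 [0.5588 0.4104 0.014 ]
scene grille_a_center [302.8 244.4] 0.57 [ 0.5339 -0.0599  0.014 ]
side grille_a_tab [324.5 237.1] 0.87 [ 0.4602 -0.0552  0.042 ]
side grille_a_tab [216.1 163.2] 0.83 [0.2413 0.3867 0.042 ]
side grille_a_center [350.4 237.4] 0.92 [ 0.5427 -0.0692  0.014 ]
side grille_a_center [208.  183.9] 0.69 [0.1924 0.3283 0.014 ]
```

View pics/w4.png

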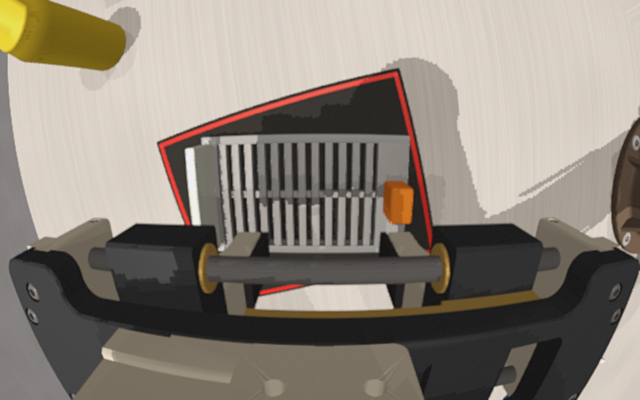

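Call:
arm_command([
  {"tx":0,"ty":0.08,"tz":0,"twist":0},
  {"tx":0,"ty":0.18,"tz":0,"twist":0},
  {"tx":0,"ty":0.26,"tz":0.05,"twist":0},
  {"tx":0,"ty":0.26,"tz":0.16,"twist":0},
  {"tx":0,"ty":0.26,"tz":0.28,"twist":0},
  {"tx":0,"ty":0.26,"tz":0.38,"twist":0},
  {"tx":0,"ty":0.26,"tz":0.44,"twist":0},
  {"tx":0,"ty":0.26,"tz":0.468,"twist":0},
])

```text
t: 13.67
eef_pos: [0.4637, -0.0557, 0.0237]
ee_rot: [3.138, -0.001, -1.724]
force: [-0.5, -0.6, 0.3]
width: 0.0613
gripper_force: 0.0
```

Call:
arm_command([
  {"tx":0,"ty":0,"tz":0,"twist":0},
  {"tx":0,"ty":0,"tz":0,"twist":0},
  {"tx":0,"ty":0,"tz":0,"twist":0},
  {"tx":0,"ty":0,"tz":0,"twist":0},
  {"tx":0,"ty":0,"tz":0,"twist":0},
  {"tx":0,"ty":0,"tz":0,"twist":0},
  {"tx":0,"ty":0,"tz":0,"twist":0},
  {"tx":0,"ty":0,"tz":0,"twist":0},
], claw=0, grip_force=50)

```text
t: 14.33
eef_pos: [0.4646, -0.0554, 0.0263]
ee_rot: [3.141, -0.0, -1.724]
force: [-5.0, 0.5, 6.5]
width: 0.0194
gripper_force: 50.0
```

Call:
arm_command([
  {"tx":0,"ty":0,"tz":0,"twist":0},
  {"tx":0,"ty":0,"tz":0,"twist":0},
  {"tx":0,"ty":0,"tz":0,"twist":0},
  {"tx":0,"ty":0,"tz":0,"twist":0},
  {"tx":0,"ty":0,"tz":0,"twist":0},
  {"tx":0,"ty":0,"tz":0,"twist":0},
  {"tx":0,"ty":0,"tz":0,"twist":0},
  {"tx":0,"ty":0,"tz":0,"twist":0},
])

```text
t: 15.0
eef_pos: [0.4645, -0.0554, 0.0263]
ee_rot: [3.141, -0.0, -1.724]
force: [-3.6, 2.2, 6.4]
width: 0.0197
gripper_force: 50.0
```

Call:
arm_command([
  {"tx":0,"ty":0,"tz":-0.01,"twist":0},
  {"tx":0,"ty":0,"tz":-0.03,"twist":0},
  {"tx":0,"ty":0,"tz":-0.06,"twist":0},
  {"tx":0,"ty":0,"tz":-0.1,"twist":0},
  {"tx":0,"ty":0,"tz":-0.15,"twist":0},
  {"tx":0,"ty":0,"tz":-0.2,"twist":0},
  {"tx":0,"ty":0,"tz":-0.25,"twist":0},
  {"tx":0,"ty":0,"tz":-0.3,"twist":0},
])

```text
t: 15.67
eef_pos: [0.4649, -0.0553, 0.1021]
ee_rot: [-3.141, 0.0, -1.724]
force: [-0.5, 0.5, -1.7]
width: 0.0193
gripper_force: 50.0
```

```bash
python3 - <<'E'
from look import *
plan([.4478-.148*.09,.2513-.989*.09,.15],-8.5)
for n in ("grille_a_tab","grille_a_center","grille_a_splash"):
    rs=[]
    for c in("scene","side"):
        grab_frame(c);rs.append([ray(c,k["uv"]) for k in spot_point(n,c)[:4]])
    for a in rs[0]:
        for b in rs[1]:
            p,e=tri([a,b])
            if e[0]<6: print(n,p,e)
o=look("w5",["grille_a_center","grille_a_splash","grille_a_tab"])
E
```

```text
yaw now -98.77 pos [ 0.4649 -0.0553  0.1021] tx,ty,tz,twist [-0.8417  0.2532 -0.1913] -0.5015 q [ 0.3   0.14 -0.6  -0.   -0.83 -0.46]
grille_a_tab [ 0.4641 -0.0447  0.1287] [4.7, 4.7]
grille_a_center [ 0.5478 -0.0677  0.095 ] [1.7, 1.7]
grille_a_center [0.1918 0.3301 0.0073] [1.9, 1.9]
grille_a_splash [0.1354 0.2629 0.0375] [1.8, 1.8]
grille_a_splash [ 0.6319 -0.0797  0.1182] [0.3, 0.3]
grille_a_splash [ 0.6701 -0.079   0.165 ] [5.6, 5.6]
w5 grille_a_center [([192.4, 236.6], 0.87)]
w5 grille_a_splash [([63.4, 250.6], 0.73), ([576.2, 373.6], 0.41)]
w5 grille_a_tab [([323.6, 263.5], 0.9)]
```

View pics/w5.png

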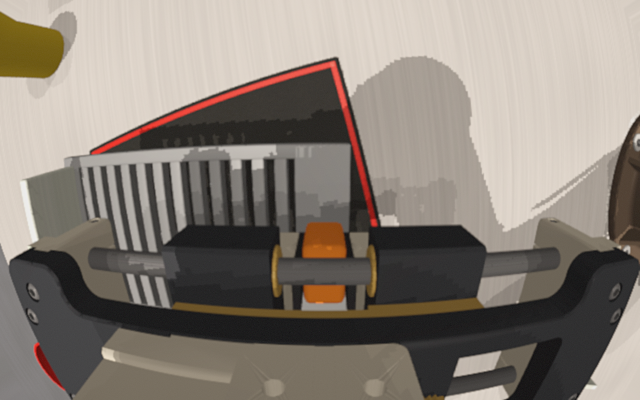

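Call:
arm_command([
  {"tx":-0.04,"ty":0.02,"tz":-0.05,"twist":-0.03},
  {"tx":-0.1,"ty":0.05,"tz":-0.1,"twist":-0.06},
  {"tx":-0.18,"ty":0.08,"tz":-0.12,"twist":-0.09},
  {"tx":-0.26,"ty":0.12,"tz":-0.12,"twist":-0.125},
  {"tx":-0.34,"ty":0.15,"tz":-0.12,"twist":-0.16},
  {"tx":-0.42,"ty":0.18,"tz":-0.12,"twist":-0.195},
  {"tx":-0.48,"ty":0.2,"tz":-0.12,"twist":-0.22},
  {"tx":-0.52,"ty":0.22,"tz":-0.12,"twist":-0.24},
])

```text
t: 17.13
eef_pos: [0.4304, 0.083, 0.1312]
ee_rot: [-3.141, -0.0, -0.965]
force: [0.5, 0.1, -1.8]
width: 0.0197
gripper_force: 50.0
```

```bash
python3 - <<'E'
from h import *
plan([.4345,.1623,.13],-8.5)
E
```

```text
yaw now -55.26 pos [0.4304 0.083  0.1312] tx,ty,tz,twist [-0.2513 -0.1942  0.0048] -0.2598 q [ 0.64  0.05 -0.62  0.   -0.89 -0.04]
```

Call:
arm_command([
  {"tx":-0.02,"ty":-0.02,"tz":0,"twist":-0.03},
  {"tx":-0.06,"ty":-0.05,"tz":0,"twist":-0.065},
  {"tx":-0.1,"ty":-0.08,"tz":0,"twist":-0.1},
  {"tx":-0.14,"ty":-0.11,"tz":0,"twist":-0.135},
  {"tx":-0.18,"ty":-0.14,"tz":0,"twist":-0.17},
  {"tx":-0.22,"ty":-0.17,"tz":0,"twist":-0.205},
  {"tx":-0.25,"ty":-0.194,"tz":0,"twist":-0.24},
  {"tx":-0.25,"ty":-0.194,"tz":0,"twist":-0.26},
])

```text
t: 17.8
eef_pos: [0.4356, 0.1621, 0.1311]
ee_rot: [-3.141, -0.001, -0.146]
force: [-0.2, 0.8, -1.6]
width: 0.0196
gripper_force: 50.0
```

```bash
python3 - <<'E'
from look import *
plan([.4478,.2513,.09],-8.5)
o=look("w6",["tray_left","grille_a_center","grille_a_splash"])
for uv,s in o["tray_left"]: print(atz(ray("wrist",uv,o["cal"]),.04))
E
```

```text
yaw now -8.35 pos [0.4356 0.1621 0.1311] tx,ty,tz,twist [-0.0036 -0.3599  0.1645] 0.0008 q [ 0.78  0.1  -0.57  0.   -0.9   0.64]
w6 tray_left [([139.3, 204.1], 0.59)]
w6 grille_a_center [([190.0, 238.4], 0.93), ([130.0, 38.0], 0.46)]
w6 grille_a_splash [([64.3, 248.5], 0.8)]
[0.4601 0.3364 0.04  ]
```

View pics/w6.png

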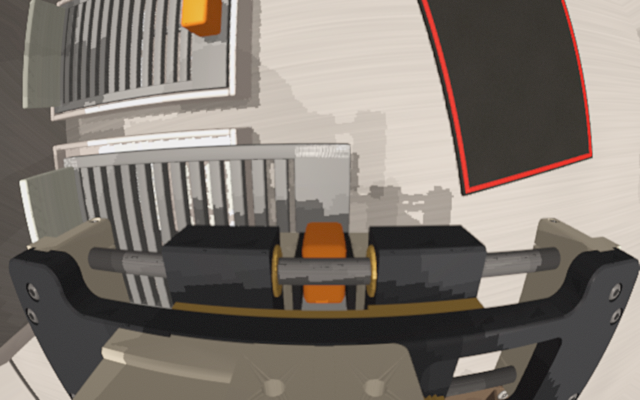

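```bash
python3 - <<'E'
from look import *
import pickle
cal=pickle.load(open("w6.pkl","rb"))["cal"]
c=np.array([.4602,.3344]);a=np.radians(81.5);X=np.array([np.cos(a),np.sin(a)]);Y=np.array([-X[1],X[0]])
for nm,x,y in [("FR",-.105,-.065),("BR",.105,-.065)]:
    print("tray",nm,proj("wrist",[*(c+x*X+y*Y),.055],cal))
o=np.array([.4356,.1621])+.084*X
for nm,x,y in [("FR",-.098,-.058),("BR",.098,-.058)]:
    print("slab",nm,proj("wrist",[*(o+x*X+y*Y),.1311-.0203+.016],cal))
im=cv2.imread("pics/w6.png")[115:195,20:380];cv2.imwrite("pics/w6c.png",cv2.resize(im,(800,178),interpolation=cv2.INTER_CUBIC))
E
```

```text
tray FR [np.float64(234.74223853516565), np.float64(128.38849689625675)]
tray BR [np.float64(52.09831777753203), np.float64(145.72462325557743)]
slab FR [np.float64(351.05776166303184), np.float64(141.25911913365934)]
slab BR [np.float64(62.48753953947141), np.float64(155.08752593781549)]
```

View pics/w6c.png

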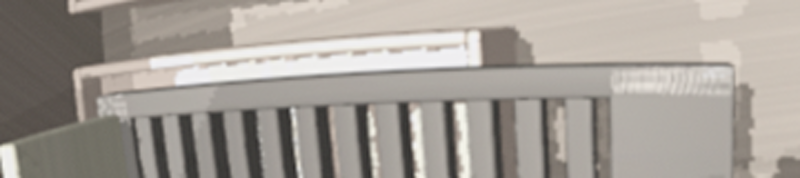

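Call:
arm_command([
  {"tx":0.001,"ty":-0.05,"tz":0,"twist":0},
  {"tx":0.001,"ty":-0.12,"tz":0,"twist":0},
  {"tx":0.001,"ty":-0.2,"tz":0,"twist":0},
  {"tx":0.001,"ty":-0.28,"tz":0.03,"twist":0},
  {"tx":0.001,"ty":-0.33,"tz":0.08,"twist":0},
  {"tx":0.001,"ty":-0.357,"tz":0.13,"twist":0},
  {"tx":0.001,"ty":-0.357,"tz":0.16,"twist":0},
  {"tx":0.001,"ty":-0.357,"tz":0.16,"twist":0},
])

```text
t: 18.67
eef_pos: [0.4481, 0.2491, 0.089]
ee_rot: [3.139, 0.002, -0.153]
force: [-0.2, -0.5, -1.4]
width: 0.0198
gripper_force: 50.0
```

```bash
python3 - <<'E'
from look import *
import pickle
plan([.4478,.2513,.0605],-8.5)
o=look("w7",["tray_left","grille_a_center"])
im=cv2.imread("pics/w7.png")[110:230,10:370];cv2.imwrite("pics/w7c.png",cv2.resize(im,(800,267),interpolation=cv2.INTER_CUBIC))
cal=o["cal"];s=get_state()
a=np.radians(81.5);X=np.array([np.cos(a),np.sin(a)]);Y=np.array([-X[1],X[0]])
c=np.array([.4602,.3344])
f=lambda q:[round((q[0]-10)*2.222),round((q[1]-110)*2.222)]
g=s["eef_pos"][:2]+.084*X
for nm,x,y in [("FR",-1,-1),("BR",1,-1)]:
    print(nm,"tray",f(proj("wrist",[*(c+x*.105*X+y*.065*Y),.055],cal)),"slab",f(proj("wrist",[*(g+x*.098*X+y*.058*Y),s["eef_pos"][2]-.0043],cal)))
E
```

```text
yaw now -8.74 pos [0.4481 0.2491 0.089 ] tx,ty,tz,twist [-0.0022 -0.0088  0.1138] -0.0013 q [ 0.89  0.23 -0.52 -0.   -0.82  0.53]
w7 tray_left [([206.4, 220.6], 0.55)]
w7 grille_a_center []
FR tray [765, 39] slab [757, 65]
BR tray [153, 76] slab [110, 102]
```

View pics/w7c.png

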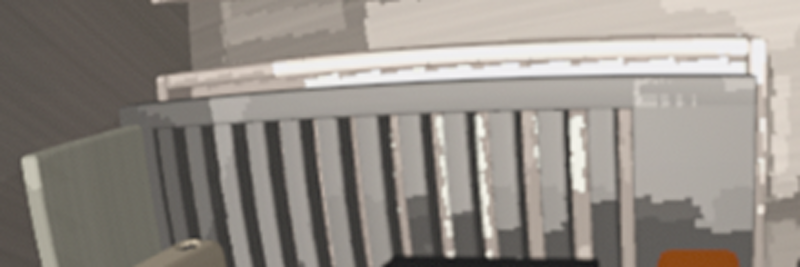

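Call:
arm_command([
  {"tx":0.005,"ty":-0.006,"tz":0.0,"twist":-0.002},
  {"tx":0.005,"ty":-0.006,"tz":0.01,"twist":-0.002},
  {"tx":0.005,"ty":-0.006,"tz":0.02,"twist":-0.002},
  {"tx":0.005,"ty":-0.006,"tz":0.03,"twist":-0.002},
  {"tx":0.005,"ty":-0.006,"tz":0.04,"twist":-0.002},
  {"tx":0.005,"ty":-0.006,"tz":0.05,"twist":-0.002},
  {"tx":0.005,"ty":-0.006,"tz":0.06,"twist":-0.002},
  {"tx":0.005,"ty":-0.006,"tz":0.06,"twist":-0.002},
])

```text
t: 19.48
eef_pos: [0.4501, 0.2497, 0.0753]
ee_rot: [3.141, 0.001, -0.147]
force: [0.2, 0.3, -2.3]
width: 0.0199
gripper_force: 50.0
```

Call:
arm_command([
  {"tx":0,"ty":0,"tz":0.005,"twist":0},
  {"tx":0,"ty":0,"tz":0.01,"twist":0},
  {"tx":0,"ty":0,"tz":0.015,"twist":0},
  {"tx":0,"ty":0,"tz":0.02,"twist":0},
  {"tx":0,"ty":0,"tz":0.025,"twist":0},
  {"tx":0,"ty":0,"tz":0.03,"twist":0},
  {"tx":0,"ty":0,"tz":0.03,"twist":0},
  {"tx":0,"ty":0,"tz":0.03,"twist":0},
])

```text
t: 20.15
eef_pos: [0.4504, 0.2499, 0.0684]
ee_rot: [3.141, 0.0, -0.147]
force: [0.3, 0.6, -1.5]
width: 0.02
gripper_force: 50.0
```

Call:
arm_command([
  {"tx":0,"ty":0,"tz":0.005,"twist":0},
  {"tx":0,"ty":0,"tz":0.01,"twist":0},
  {"tx":0,"ty":0,"tz":0.015,"twist":0},
  {"tx":0,"ty":0,"tz":0.02,"twist":0},
  {"tx":0,"ty":0,"tz":0.025,"twist":0},
  {"tx":0,"ty":0,"tz":0.03,"twist":0},
  {"tx":0,"ty":0,"tz":0.033,"twist":0},
  {"tx":0,"ty":0,"tz":0.033,"twist":0},
])

```text
t: 20.82
eef_pos: [0.4504, 0.25, 0.0603]
ee_rot: [3.142, -0.0, -0.147]
force: [-1.5, -0.1, 1.1]
width: 0.0197
gripper_force: 50.0
```

Call:
arm_command([
  {"tx":0,"ty":0,"tz":0.002,"twist":0},
  {"tx":0,"ty":0,"tz":0.004,"twist":0},
  {"tx":0,"ty":0,"tz":0.004,"twist":0},
  {"tx":0,"ty":0,"tz":0.004,"twist":0},
  {"tx":0,"ty":0,"tz":0.004,"twist":0},
  {"tx":0,"ty":0,"tz":0.004,"twist":0},
  {"tx":0,"ty":0,"tz":0.004,"twist":0},
  {"tx":0,"ty":0,"tz":0.004,"twist":0},
])

```text
t: 21.48
eef_pos: [0.4504, 0.25, 0.0603]
ee_rot: [-3.141, -0.0, -0.146]
force: [-4.9, -2.2, 11.8]
width: 0.0198
gripper_force: 50.0
```

Call:
arm_command([
  {"tx":0,"ty":0,"tz":0,"twist":0},
  {"tx":0,"ty":0,"tz":0,"twist":0},
  {"tx":0,"ty":0,"tz":0,"twist":0},
  {"tx":0,"ty":0,"tz":0,"twist":0},
  {"tx":0,"ty":0,"tz":0,"twist":0},
  {"tx":0,"ty":0,"tz":0,"twist":0},
  {"tx":0,"ty":0,"tz":0,"twist":0},
  {"tx":0,"ty":0,"tz":0,"twist":0},
], claw=0.6)

```text
t: 22.15
eef_pos: [0.4504, 0.25, 0.0591]
ee_rot: [3.141, 0.0, -0.147]
force: [0.5, -0.7, -0.5]
width: 0.052
gripper_force: 0.0
```

Call:
arm_command([
  {"tx":0,"ty":0,"tz":-0.05,"twist":0},
  {"tx":0,"ty":0,"tz":-0.12,"twist":0},
  {"tx":0,"ty":0,"tz":-0.22,"twist":0},
  {"tx":0,"ty":0.1,"tz":-0.35,"twist":0},
  {"tx":0,"ty":0.2,"tz":-0.45,"twist":0},
  {"tx":0,"ty":0.25,"tz":-0.55,"twist":0},
  {"tx":0,"ty":0.25,"tz":-0.6,"twist":0},
  {"tx":0,"ty":0.25,"tz":-0.6,"twist":0},
])

```text
t: 22.82
eef_pos: [0.4426, 0.1884, 0.2128]
ee_rot: [-3.137, -0.004, -0.147]
force: [1.3, 0.9, 0.2]
width: 0.0525
gripper_force: 0.0
```

```bash
python3 - <<'E'
from look import *
import pickle
o=look("w8",["tray_left","grille_a_center","grille_a_tab","grille_a_splash"])
hz={"tray_left":.04,"grille_a_center":.048,"grille_a_splash":.079,"grille_a_tab":.076}
for n in hz:
  for uv,s in o[n][:2]: print(n,atz(ray("wrist",uv,o["cal"]),hz[n]))
im=cv2.imread("pics/w8.png");cv2.imwrite("pics/w8c.png",cv2.resize(im[40:240,60:400],(800,470),interpolation=cv2.INTER_CUBIC))
E
```

```text
w8 tray_left []
w8 grille_a_center [([198.4, 187.0], 0.69)]
w8 grille_a_tab [([263.7, 194.0], 0.7), ([635.8, 33.6], 0.42)]
w8 grille_a_splash [([123.3, 195.2], 0.67), ([636.9, 30.0], 0.24)]
grille_a_center [0.4625 0.3302 0.048 ]
grille_a_splash [0.4737 0.4157 0.079 ]
grille_a_splash [ 0.6234 -0.3012  0.079 ]
grille_a_tab [0.4489 0.2489 0.076 ]
grille_a_tab [ 0.618  -0.3001  0.076 ]
```

View pics/w8c.png

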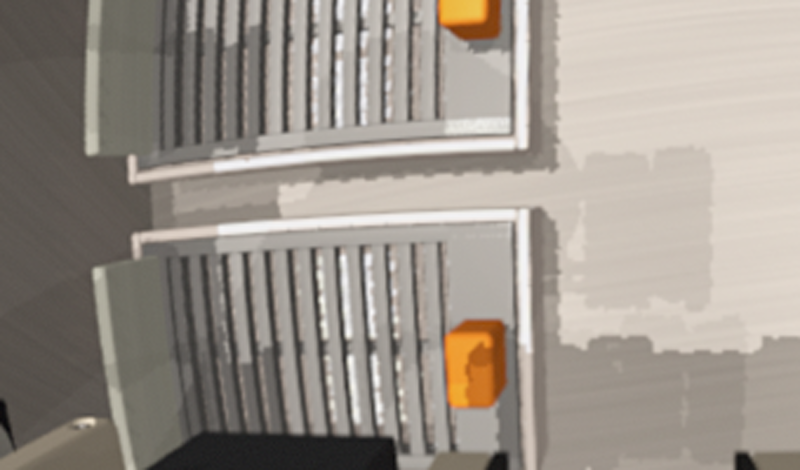

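The grille sits in its tray just like its neighbour, splash plate at the back, and the gripper is clear.

```bash
python3 -c "
from station import *
print(job_done())"
```

```text
the job is handed in; nothing more can be done
None
```

I lifted out the back-to-front grille, set it flat on the bar mat and let go, then put it back in the left tray the right way round. The last picture shows it fully down with the splash plate at the back. The job is handed in at about 23 s of the 67 s allowed; no verdict came back.

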